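# Put the mixed-up weight, flask and bottle back on their own stations

### The job

The three things on the lab bench stand on each other's places: put the steel calibration weight in the middle of the balance pan, the stoppered conical flask in the middle of the stirrer's plate, and the brown bottle in the middle of the drip tray; the empty cork mat is free for parking one of them on the way. Keep them upright, set them down gently without dropping or knocking them, let go of all three, and leave the beaker, mortar and spatula where they are.

Things in the scene. Friction and masses are not known exactly. Their poses are not given: they have to be found in the camera images.
- balance: Compact laboratory balance, fixed: blue housing 185 x 130 mm with a round stainless pan, 112 mm across, whose flat top is 50 mm above the table. Origin on the table straight below the pan's centre; z up; the housing reaches 120 mm to -x (the display end, top 43 mm) and 65 mm to +x. At the start the flask stands on it.
- stirrer: Compact magnetic stirrer, fixed: grey housing 165 x 118 mm with a round white ceramic plate, 108 mm across, whose flat top is 48 mm above the table. Origin on the table straight below the plate's centre; z up; the housing reaches 105 mm to -x (the end with a black knob, top 53 mm) and 60 mm to +x. At the start the bottle stands on it.
- tray: Small square black plastic drip tray, fixed, 96 x 96 mm outside, walls 4 mm thick and 16 mm high above the table, inner floor about 88 mm square and 4 mm above the table. Origin on the table below its centre; z up. At the start the weight stands in it.
- mat: Square cork mat, fixed, 110 x 110 x 10 mm, top 10 mm above the table, empty: the free spot. Origin on the table below its centre; z up.
- weight: Polished steel calibration weight, about 0.5 kg: upright cylinder 38 mm in diameter from the foot to 54 mm height (grip it there), above it a neck 16 mm and a head 26 mm in diameter, 80 mm tall in all. Origin at the centre of its underside, z up; round about z.
- flask: Opaque white plastic conical flask with a dark rubber stopper, 0.1 to 0.2 kg: foot 64 mm in diameter, cone up to 62 mm height, straight neck 28 mm in diameter from 62 to 100 mm height (grip it there), stopper 25 mm in diameter on top up to 114 mm. Origin at the centre of its underside, z up; round about z.
- bottle: Brown (amber) glass reagent bottle, 0.12 to 0.26 kg: body 54 mm in diameter and 68 mm high, sloping shoulder, black cap 34 mm in diameter from 84 to 114 mm height (grip it there). Origin at the centre of its underside, z up; round about z.
- beaker: Bystander, not to be disturbed: loose empty white plastic beaker, 60 mm across, 75 mm tall, upright on the table. Origin at the centre of its underside.
- mortar: Bystander, not to be disturbed: loose white ceramic mortar bowl, 84 mm across, 48 mm tall, on the table. Origin at the centre of its underside.
- spatula: Bystander, not to be disturbed: loose narrow steel laboratory spatula, about 170 x 14 mm, 5 mm thick, lying flat on the table along its own x, crosswise behind the stations as the robot sees them. Origin at the centre of its underside.
Things that resemble listed ones, but are neither listed nor needed, are in the scene too. What is meant by the weight is not turquoise, and is the larger of those in its own colour.

How it is judged:
By the outcome, as a careful person would: the job done as asked, in the order asked, and still so for the second after the job is handed in, with the robot touching nothing.
It also fails if it takes over 123 s, if anything falls off the work surface, if the arm or the gripper's body presses on something with over 40 N, if the wrist force passes 120 N, or if a joint passes its speed limit or range.

### The arm

A 6-joint arm with a two-finger parallel gripper is mounted at the origin on the work surface. World frame = base frame: x ahead of the robot, y to its left, z up, the work surface at z = 0. Lengths are in m, angles in rad, forces in N, time in s.
With the tool pointing down it reaches from about 0.275 to 0.875 m from the base axis. Payload 12.5 kg.
Tool frame: the origin (TCP) lies on the centre line of the jaws, within the pads' length; the fingertips stand 17 mm ahead of it and the grasp point (between the pads) lies 2 mm behind it (env.tcp_to_tips is the distance from the TCP to the fingertips, in m); z points along the fingers, y is the line along which they close (so a half turn about z gives the same grasp; the last joint's range is limited). The gripper opens to 85 mm and grips with 20 to 120 N. Pads are 22 mm wide; open, the fingers measure 114 mm over their backs; the gripper's body (76 mm by 85 mm) begins 54 mm behind the grasp point. The pads swing forward as they close: fully open they stand 13 mm farther back than shut.
Start: joints at [-1.244, 0.351, 1.652, -0, 1.139, -0.085], TCP at [0.22, -0.504, 0.248] pointing down, gripper open.
Joint ranges: [-2.75, 2.75], [-0.79, 2.1], [0.01, 2.65], [-1.57, 4.71], [0.07, 3.14], [-2.87, 2.87]. Speed limits (rad/s): [2.22, 2.22, 2.79, 3.14, 3.14, 3.14].

### API

Orientations are given as a unit quaternion [x, y, z, w].
In Python, from bench import env, viewer gives the robot as it stands. The module is installed in compiled form; this text tells all that it offers.
- The arm moves only by the shell command python3 -m pendant 'ROWS' [FORCE]. ROWS is text: rows parted by semicolons, each of 5 numbers parted by spaces: the closure, from 0 (fully open) to 1 (shut), then the shift along the tool's x, y, z in mm, then the turn about the tool's z in units of 5 degrees (1.0 is 5 degrees). In form: fingers tx ty tz roll; .... A call has 1 to 10 rows; each row shifts and turns the commanded pose from where the row before left it, along the tool's axes as they then stand; what a row does not reach is not made up. A row lasts 1/12 s, in which the tool goes at most 41.7 mm and 7.16 degrees, less where a joint would pass 70% of its speed; a pose out of reach is approached as far as the arm can. A call is refused whole if a number of a shift passes 41.7 or a number of a turn 1, either way. A call with a gripper value outside its range is refused whole. The fingers move at their own pace and stop on an object; FORCE is the grip in N (left out, the last holds). Time passes only in rows, so rows that do not move let the fingers close. It gives the time, the measured TCP pose, the force, the opening and the grip force at its end, in the units of the state.
- env.sense(): the state, without advancing time (a new reading comes with each control period).
- viewer.capture(name): name is "scene" or "side" or "wrist"; returns (picture, depth): 480x640x3 uint8, red, green, blue; 480x640 float32, m along the optical axis (not along the pixel's ray), 0 where there is no reading.
- viewer.camera_params(name): a dict with "fovy" (degrees; the focal length in pixels is half the picture's height over the tangent of half this angle, whatever the lens; pixels are square), "cx", "cy" (the principal point, pixels), "rvec" (rotation vector, rad) and "tvec" (3), from world to camera coordinates, as OpenCV has them. Camera axes: x right, y down, z forward; pixel columns grow to the right and rows downward; lengths in m; the calibration is good to about 2 mm. A picture is of the moment at which its call begins: read the wrist's pose just before it. camera_params takes no time and is no camera call; for the wrist camera it gives the pose at the moment of the call.
- env.hand_in(): hands the job in; it is judged then, once.
The state is a dict: "t": time; "joint_pos": joint angles; "qd": joint speeds; "effort": joint torques, N m; "ee_pos": TCP position; "eef_rot": TCP orientation; "ft_force": force on the tool from outside, world axes, zero at the start; "ft_torque": the same for the moment, N m; "gripper_width": opening from 0.0 (shut) to 1.0 (fully open); "gripper_force": force on a finger pad.
Only numpy, scipy, OpenCV 4.12 (cv2) and the standard library are available. Lean on these libraries where they do the work, as an engineer would, in place of code of your own. Each camera call takes 0.05 s, during which the arm holds its last target. There are 200 camera calls.

## Working session

There is one attempt and no reset: what is moved stays moved. The work goes in short steps, Python scripts to look and compute and a shell command to move; the robot and the scene stay as the last step left them, time stands still between calls to the robot, and variables do not carry over. Pictures are saved under pics/ and viewed, at most 14 in all, crops included, and the job is handed in when it is done.

```bash
mkdir -p pics; cat > h.py <<'E'
import numpy as np, cv2
from bench import env, viewer
def cam(n):
    p=viewer.camera_params(n); R=cv2.Rodrigues(np.array(p["rvec"],float))[0]; t=np.array(p["tvec"],float).reshape(3)
    return p,R,t,240/np.tan(np.radians(p["fovy"])/2)
def ray(n,u,v,z):
    p,R,t,f=cam(n); d=R.T@np.array([(u-p["cx"])/f,(v-p["cy"])/f,1]); o=-R.T@t
    return o+d*(z-o[2])/d[2]
def cloud(n,dep):
    p,R,t,f=cam(n); v,u=np.mgrid[:480,:640]
    c=np.stack([(u-p["cx"])/f*dep,(v-p["cy"])/f*dep,dep],-1)
    return (c-t)@R
def proj(n,X):
    p,R,t,f=cam(n); c=R@np.array(X)+t; return f*c[0]/c[2]+p["cx"],f*c[1]/c[2]+p["cy"]
def snap(n,name):
    im,d=viewer.capture(n); cv2.imwrite(f"pics/{name}.png",im[:,:,::-1]); np.save(f"pics/{name}.npy",d); return im,d
E
python3 - <<'E'
from h import *
for n in("scene","side","wrist"):
    snap(n,n+"0"); p,R,t,f=cam(n); print(n,p,-R.T@t)
print(env.sense())
E
```

```text
scene {'fovy': 50.53922946716853, 'cx': 315.91728340983025, 'cy': 238.09187763136407, 'rvec': array([ 1.95099822,  0.88871562, -0.47471949]), 'tvec': array([-0.38987346, -0.16528682,  1.3762383 ])} [ 1.19574681 -0.56396223  0.57051651]
side {'fovy': 55.978901310191375, 'cx': 323.91782949554926, 'cy': 240.75822490490398, 'rvec': array([ 0.20984618, -2.7250634 ,  1.44561868]), 'tvec': array([0.55699407, 0.11462411, 1.07474267])} [0.44699879 0.89763439 0.68767542]
wrist {'fovy': 64.59018962726793, 'cx': 319.1696825923064, 'cy': 235.37446627702505, 'rvec': array([-2.40832965,  1.57466147,  0.24317946]), 'tvec': array([-0.5506069 , -0.03839651,  0.38021544])} [ 0.29179947 -0.47383639  0.37354808]
{'t': 0.15, 'joint_pos': array([-1.24364092e+00,  3.51110567e-01,  1.65222816e+00, -5.81950616e-06,
        1.13914147e+00, -8.45558238e-02]), 'qd': array([ 0.00020203, -0.00174245, -0.003333  , -0.0004275 ,  0.00039918,
        0.00020287]), 'effort': array([ 3.17575768e-04, -5.06249106e+01, -2.91501832e+01, -8.42827308e-05,
        3.31749507e-03,  2.47887658e-05]), 'ee_pos': array([ 0.2200688 , -0.50380399,  0.24790174]), 'eef_rot': array([ 9.78886105e-01,  2.04405959e-01, -5.63204047e-05, -4.40191205e-04]), 'ft_force': array([-0.704449  ,  0.21606525,  0.39227892]), 'ft_torque': array([-0.03493447, -0.03326811,  0.03485501]), 'gripper_force': 0.0, 'gripper_width': 0.9984314239238266}
```

View pics/scene0.png

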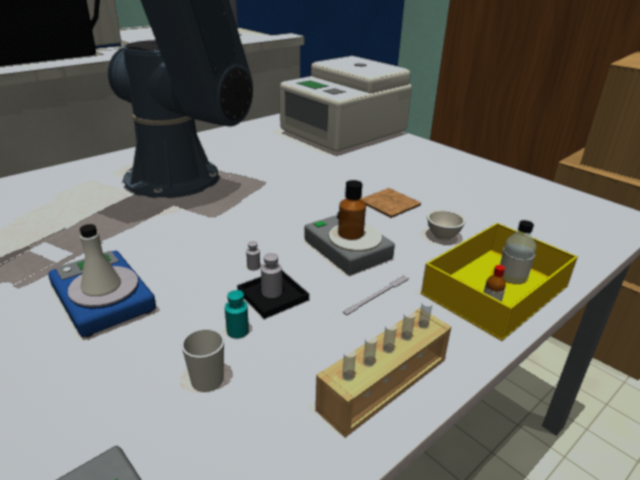

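View pics/side0.png

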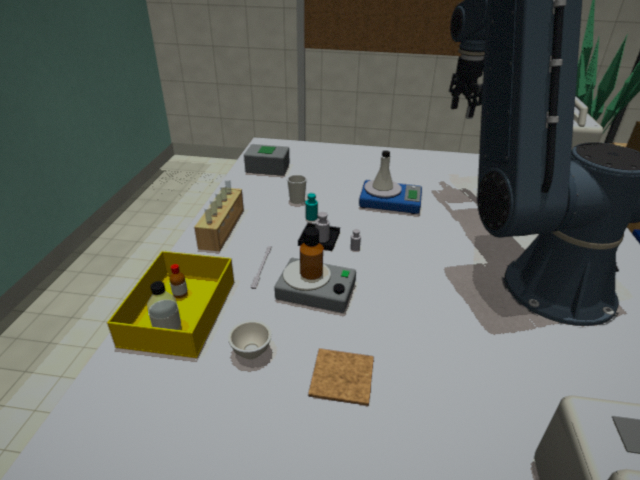

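The scene view shows the flask on the balance (100,270), the weight in the tray (270,280), the bottle on the stirrer (352,220) and the mat at (390,202). A small decoy weight stands at (253,257) and a turquoise one at (237,315). The side view agrees. Next I measure with depth clouds and colour masks.

```bash
python3 - <<'E'
from h import *
for n in("scene","side"):
    im=cv2.imread(f"pics/{n}0.png"); d=np.load(f"pics/{n}0.npy"); P=cloud(n,d); hsv=cv2.cvtColor(im,cv2.COLOR_BGR2HSV); ok=d>0
    H,S,V=[hsv[...,i].astype(int) for i in range(3)]
    x,y,z=P[...,0],P[...,1],P[...,2]
    print(n,"table z",np.median(z[ok&(abs(z)<.02)]))
    work=ok&(x>.2)&(x<.9)&(y>-.7)&(y<.6)&(z>.007)&(z<.2)
    lab,st=cv2.connectedComponentsWithStats(work.astype(np.uint8))[1:3]
    for i in range(1,len(st)):
        if st[i,4]<60: continue
        q=P[lab==i]; print(st[i],"x %.3f %.3f y %.3f %.3f z %.3f %.3f"%(*np.percentile(q[:,0],[1,99]),*np.percentile(q[:,1],[1,99]),*np.percentile(q[:,2],[1,99])))
    # circles: min-enclosing of horizontal slabs
    np.save(f"pics/{n}P.npy",P)
E
```

```text
scene table z -6.598214454043983e-05
[217 117  28  10  88] x 0.204 0.229 y 0.027 0.103 z 0.187 0.200
[ 304  180  117   95 5111] x 0.434 0.655 y 0.035 0.384 z 0.008 0.162
[427 210  38  30 865] x 0.628 0.705 y 0.265 0.343 z 0.013 0.049
[ 421  220  138  108 6713] x 0.767 0.898 y 0.097 0.337 z 0.008 0.124
[  48  224  108  114 6503] x 0.323 0.503 y -0.422 -0.294 z 0.009 0.164
[246 241  14  28 322] x 0.485 0.508 y -0.101 -0.076 z 0.007 0.057
[ 224  253   85   84 2406] x 0.545 0.652 y -0.238 -0.069 z 0.007 0.082
[ 315  300  136  135 8613] x 0.841 0.900 y -0.232 -0.016 z 0.009 0.113
[ 181  329   43   62 2151] x 0.667 0.723 y -0.343 -0.288 z 0.008 0.076
[  56  446   85   34 1529] x 0.772 0.825 y -0.533 -0.472 z 0.066 0.072
side table z 0.0006430296197981377
[ 245  144   44   31 1144] x 0.770 0.899 y -0.564 -0.465 z 0.008 0.075
[ 358  150   64   64 2054] x 0.319 0.499 y -0.405 -0.283 z 0.009 0.163
[ 274  174   82  139 5151] x 0.486 0.713 y -0.338 0.170 z 0.008 0.162
[ 194  178   50   72 2041] x 0.840 0.898 y -0.226 -0.008 z 0.008 0.113
[350 229  11  21 179] x 0.481 0.507 y -0.092 -0.070 z 0.008 0.058
[ 123  252  111  104 5516] x 0.764 0.897 y 0.100 0.340 z 0.008 0.125
[ 228  320   43   39 1265] x 0.626 0.703 y 0.268 0.347 z 0.008 0.050
[ 308  348   66   56 2837] x 0.427 0.535 y 0.285 0.394 z 0.007 0.013
```

```bash
cat > m.py <<'E'
from h import *
from scipy.optimize import least_squares
def circ(q,r,x0):
    return least_squares(lambda c:np.hypot(q[:,0]-c[0],q[:,1]-c[1])-r,x0,loss="soft_l1",f_scale=.001).x
def box(P,lo,hi):
    Q=P.reshape(-1,3); return Q[((Q>lo)&(Q<hi)).all(1)]
def near(P,c,r,z0,z1): return box(P,[c[0]-r,c[1]-r,z0],[c[0]+r,c[1]+r,z1])
E
python3 - <<'E'
from m import *
for n in("scene","side"):
    P=np.load(f"pics/{n}P.npy"); print(n)
    def hi(name,c,w,z0,z1,r):
        q=near(P,c,w,z0,z1); c=circ(q,r,q[:,:2].mean(0)); e=np.hypot(*(q[:,:2]-c).T)-r; print(name,len(q),c.round(4),"resid",e.std().round(4))
    hi("flaskneck",(.41,-.34),.1,.115,.147,.014)
    hi("bottlecap",(.545,.11),.1,.137,.158,.017)
    hi("bottlebody",(.545,.11),.04,.06,.112,.027)
    hi("weightbody",(.56,-.11),.05,.02,.056,.019)
    hi("weighthead",(.56,-.11),.05,.068,.08,.013)
    hi("small",(.496,-.085),.022,.012,.03,.011)
    im=cv2.imread(f"pics/{n}0.png"); hsv=cv2.cvtColor(im,cv2.COLOR_BGR2HSV); H,S,V=[hsv[...,i].astype(int) for i in range(3)]
    z=P[...,2]; x=P[...,0]; y=P[...,1]
    def rect(name,m,zz):
        m=cv2.morphologyEx(m.astype(np.uint8),cv2.MORPH_OPEN,np.ones((3,3))); q=P[m>0][:,:2]
        r=cv2.minAreaRect((q*1000).astype(np.float32)); print(name,len(q),r)
    b=(x>.28)&(x<.55)&(y>-.46)&(y<-.25)
    rect("balance top blue",b&(z>.036)&(z<.047),0)
    rect("pan",b&(abs(z-.05)<.0025)&(S<90),0)
    s=(x>.42)&(x<.68)&(y>.0)&(y<.26)
    rect("stirrer",s&(z>.02)&(z<.06)&(S<110),0); rect("plate",s&(abs(z-.048)<.0025)&(V>110)&(S<70),0)
    rect("tray",(x>.49)&(x<.66)&(y>-.19)&(y<-.03)&(z>.009)&(z<.0185)&(V<60),0)
    rect("mat",(x>.4)&(x<.56)&(y>.26)&(y<.42)&(z>.006)&(z<.014),0)
    rect("spat",(x>.55)&(x<.85)&(y>-.1)&(y<.2)&(z>.003)&(z<.0065),0)
E
```

```text
scene
flaskneck 322 [ 0.4347 -0.3596] resid 0.0012
bottlecap 162 [0.58   0.0962] resid 0.0013
bottlebody 74 [0.5788 0.0973] resid 0.0006
weightbody 357 [ 0.5854 -0.1114] resid 0.001
weighthead 71 [ 0.5852 -0.1116] resid 0.0011
small 107 [ 0.4959 -0.0884] resid 0.0014
balance top blue 2075 ((408.23419189453125, -354.62396240234375), (126.72307586669922, 184.7876739501953), 86.28556823730469)
pan 1131 ((440.8063659667969, -356.9023132324219), (110.67328643798828, 101.64733123779297), 81.38278198242188)
stirrer 2393 ((569.6699829101562, 100.48396301269531), (119.42289733886719, 167.53285217285156), 82.203857421875)
plate 708 ((595.1655883789062, 95.90170288085938), (106.5263442993164, 97.77880859375), 55.62080001831055)
tray 479 ((595.3355712890625, -116.69340515136719), (96.687744140625, 97.9692153930664), 84.6995849609375)
mat 890 ((482.04180908203125, 336.7613525390625), (114.91936492919922, 112.850830078125), 87.65790557861328)
spat 250 ((724.5093383789062, 47.279632568359375), (350.90087890625, 89.98446655273438), 62.66604995727539)
side
flaskneck 92 [ 0.4363 -0.3596] resid 0.002
b
[... 298 characters left out ...]
25, 181.16355895996094), 85.93746185302734)
pan 213 ((438.113525390625, -346.4538879394531), (97.21234893798828, 91.98237609863281), 3.7583320140838623)
stirrer 2422 ((567.8016967773438, 104.89839172363281), (120.40660095214844, 164.32472229003906), 82.37503051757812)
plate 583 ((590.762939453125, 108.27154541015625), (94.83573150634766, 107.2741470336914), 87.7051773071289)
tray 54 ((592.67431640625, -112.47077941894531), (98.48219299316406, 88.7418441772461), 84.626953125)
mat 2847 ((481.0103759765625, 339.1695556640625), (112.41876983642578, 109.98465728759766), 88.80609893798828)
spat 340 ((773.47119140625, 140.48208618164062), (149.07542419433594, 100.44667053222656), 9.578768730163574)
```

Depth heights match the given sizes, so the measurements are sound. First I turn the tool to line up with the world axes.

```bash
python3 -m pendant '0 0 0 -12 0.944;0 0 0 -12 0.944;0 0 0 -12 0.944;0 0 0 -12 0.944;0 0 0 -12 0.944;0 0 0 0 0' 40; python3 -m pendant '0 18 -30 0 0;0 18 -30 0 0;0 18 -30 0 0;0 18 -30 0 0;0 18 -30 0 0;0 18 -30 0 0;0 18 -30 0 0;0 18 -30 0 0;0 18 -30 0 0;0 18 -30 0 0'
```

```text
t: 0.65
ee_pos: [0.2204, -0.5046, 0.3103]
eef_rot: [1.0, -0.002, 0.0, 0.001]
ft_force: [0.4, -0.7, 0.3]
gripper_width: 1.001
gripper_force: 0.0
t: 1.48
ee_pos: [0.4005, -0.2023, 0.3076]
eef_rot: [1.0, 0.001, -0.0, -0.0]
ft_force: [0.3, -0.7, 0.1]
gripper_width: 1.0
gripper_force: 0.0
```

```bash
python3 -m pendant '0 18 -30 0 0;0 18 -30 0 0;0 18 -30 0 0;0 18 -30 0 0;0 18 -30 0 0;0 18 -30 0 0;0 18 -30 0 0;0 18 -30 0 0;0 18 -30 0 0;0 18 -30 0 0'; python3 -m pendant '0 0 0 0 0;0 0 0 0 0'; python3 - <<'E'
from h import *
snap("wrist","w1"); P=cloud("wrist",np.load("pics/w1.npy")); np.save("pics/w1P.npy",P); print(env.sense()["ee_pos"])
from m import *
for nm,c,w,z0,z1,r in[("cap",(.58,.096),.03,.135,.158,.017)]:
    q=near(P,c,w,z0,z1); print(len(q)); 
    if len(q): print(circ(q,r,q[:,:2].mean(0)))
q=near(P,(.58,.096),.03,.158,.17); print(len(q), q.mean(0) if len(q) else 0)
E
```

```text
t: 2.32
ee_pos: [0.5806, 0.0977, 0.3073]
eef_rot: [1.0, 0.002, -0.001, 0.0]
ft_force: [0.4, -0.8, -0.1]
gripper_width: 1.001
gripper_force: 0.0
t: 2.48
ee_pos: [0.5803, 0.0972, 0.3068]
eef_rot: [1.0, 0.002, -0.001, 0.0]
ft_force: [-0.3, 0.5, -0.3]
gripper_width: 1.0
gripper_force: 0.0
[0.57991852 0.09615883 0.30715171]
235
[0.5813025  0.09536877]
1549 [0.58257406 0.09538615 0.16216198]
```

View pics/w1.png

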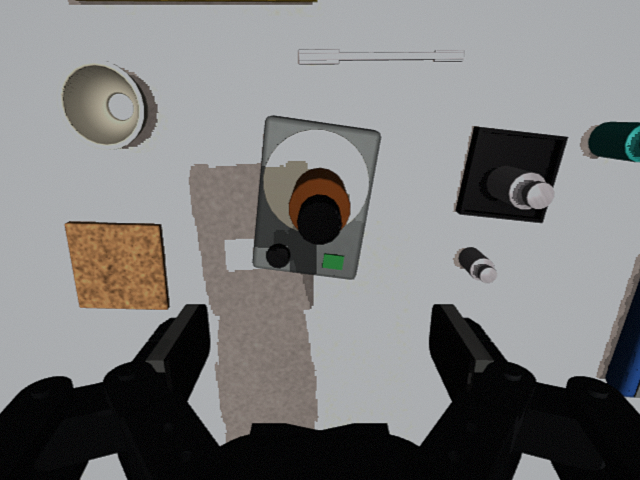

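The wrist view shows the mat (117,265), the plate (317,185) with the bottle (320,215), the tray (512,175) with the weight, and the small decoy (478,265). I'll measure the stations here.

```bash
python3 - <<'E'
from m import *
P=np.load("pics/w1P.npy"); im=cv2.imread("pics/w1.png"); hsv=cv2.cvtColor(im,cv2.COLOR_BGR2HSV); H,S,V=[hsv[...,i].astype(int) for i in range(3)]
x,y,z=P[...,0],P[...,1],P[...,2]
def rect(name,m):
    m=cv2.morphologyEx(m.astype(np.uint8),cv2.MORPH_OPEN,np.ones((3,3))); q=P[m>0]
    r=cv2.minAreaRect((q[:,:2]*1000).astype(np.float32)); print(name,len(q),np.median(q[:,2]).round(4),np.round(r[0],1),np.round(r[1],1),round(r[2],1))
    return q
rect("mat",(x>.4)&(x<.56)&(y>.26)&(y<.42)&(z>.006)&(z<.014))
rect("tray",(x>.49)&(x<.68)&(y>-.19)&(y<-.03)&(z>.008)&(z<.0185))
rect("stirrer",(x>.42)&(x<.7)&(y>.0)&(y<.2)&(z>.03)&(z<.056))
rect("plate",(abs(z-.048)<.003)&(V>100)&(S<70)&(x<.7)&(x>.5)&(y>0)&(y<.2))
q=near(P,(.585,-.111),.04,.02,.055);print("weight",circ(q,.019,[.585,-.111]))
q=near(P,(.585,-.111),.04,.079,.09);print("head",cv2.minEnclosingCircle((q[:,:2]*1000).astype(np.float32)))
for nm,c,w in[("turq",(.63,-.22),.05),("small",(.495,-.087),.03)]:
    q=near(P,c,w,.02,.2);print(nm,q.min(0),q.max(0))
# plate edge by hue-free contour: rays on z=.048
E
```

```text
mat 7842 0.0104 [482.6 337.3] [111.  110.3] 88.5
tray 1887 0.0156 [ 565.2 -113.1] [ 97.9 156.1] 84.4
stirrer 13220 0.0433 [569.9 101.8] [118.2 163.9] 82.4
plate 5319 0.0484 [597.2  99.6] [ 96.4 107.1] 6.8
weight [ 0.58675075 -0.11284747]
head ((587.0692138671875, -112.05499267578125), 13.172098159790039)
turq [ 0.61558008 -0.22001798  0.02007866] [ 0.652939   -0.19976907  0.05863127]
small [ 0.48074133 -0.09996383  0.02028329] [ 0.50851709 -0.07320475  0.05844372]
```

```bash
python3 -m pendant '0 1 1 30 0;0 0 0 30 0;0 0 0 30 0;0 0 0 30 0;0 0 0 25 0;0 0 0 15 0;0 0 0 0 0' 40; python3 -m pendant '1 0 0 0 0;1 0 0 0 0;1 0 0 0 0;1 0 0 0 0;1 0 0 0 0;1 0 0 0 0;1 0 0 0 0;1 0 0 0 0;1 0 0 0 0;1 0 0 0 0'
```

```text
t: 3.12
ee_pos: [0.579, 0.0936, 0.145]
eef_rot: [1.0, -0.0, -0.003, 0.0]
ft_force: [-0.7, -0.3, 0.8]
gripper_width: 0.998
gripper_force: 0.0
t: 3.95
ee_pos: [0.5819, 0.0951, 0.1495]
eef_rot: [1.0, 0.0, 0.001, -0.0]
ft_force: [0.2, 0.6, 6.9]
gripper_width: 0.386
gripper_force: 39.5
```

```bash
python3 -m pendant '1 0 0 -5 0;1 0 0 -10 0;1 0 0 -15 0;1 0 0 -15 0;1 0 0 -10 0;1 0 0 0 0'; python3 -m pendant '1 -5 -12 0 0;1 -10 -25 0 0;1 -12 -29 0 0;1 -13 -31 0 0;1 -13 -31 0 0;1 -13 -31 0 0;1 -13 -31 0 0;1 -11 -28 0 0;1 -7 -18 0 0;1 -3 -7 0 0'; python3 -m pendant '1 0 0 0 0;1 0 0 0 0;1 0 0 0 0'; python3 - <<'E'
from h import *
snap("scene","s2");snap("side","d2")
from m import *
print(env.sense()["ee_pos"])
for n,f in(("scene","s2"),("side","d2")):
    P=cloud(n,np.load(f"pics/{f}.npy")); Q=near(P,(.48,.338),.04,.055,.2)
    im=cv2.imread(f"pics/{f}.png"); hsv=cv2.cvtColor(im,cv2.COLOR_BGR2HSV)
    m=(hsv[...,0]<20)&(hsv[...,1]>120)&(P[...,2]>.05)&(P[...,2]<.2)&(abs(P[...,0]-.48)<.05)&(abs(P[...,1]-.338)<.05)
    q=P[m]; print(n,len(q),np.percentile(q[:,2],[1,99]))
    q=q[q[:,2]<np.percentile(q[:,2],1)+.06]
    print(circ(q,.027,q[:,:2].mean(0)))
E
```

```text
t: 4.45
ee_pos: [0.5821, 0.0951, 0.2059]
eef_rot: [1.0, -0.0, 0.002, -0.0]
ft_force: [0.6, -0.3, -1.0]
gripper_width: 0.386
gripper_force: 39.8
t: 5.28
ee_pos: [0.4791, 0.3405, 0.2023]
eef_rot: [1.0, 0.001, -0.001, 0.0]
ft_force: [0.5, -0.5, -1.5]
gripper_width: 0.386
gripper_force: 39.9
t: 5.53
ee_pos: [0.4815, 0.337, 0.2029]
eef_rot: [1.0, -0.0, -0.0, 0.0]
ft_force: [0.1, -0.3, -1.6]
gripper_width: 0.386
gripper_force: 39.9
[0.48165506 0.33700135 0.20316027]
scene 668 [0.10802906 0.18795467]
[0.47999846 0.3371325 ]
side 1129 [0.10805743 0.18620339]
[0.4805228  0.33654901]
```

```bash
python3 -m pendant '1 0 0 10 0;1 0 0 20 0;1 0 0 20 0;1 0 0 18 0;1 0 0 10 0;1 0 0 5 0;1 0 0 2 0;1 0 0 0 0;1 0 0 0 0;1 0 0 0 0'; python3 -m pendant '1 0 0 1.5 0;1 0 0 1.5 0;1 0 0 0 0;1 0 0 0 0'
```

```text
t: 6.47
ee_pos: [0.4816, 0.3382, 0.1192]
eef_rot: [1.0, -0.0, 0.001, -0.0]
ft_force: [0.3, -0.3, -1.3]
gripper_width: 0.388
gripper_force: 39.9
t: 6.8
ee_pos: [0.4812, 0.338, 0.1153]
eef_rot: [1.0, -0.0, -0.0, -0.0]
ft_force: [-0.1, 0.2, -1.4]
gripper_width: 0.386
gripper_force: 39.9
```

```bash
python3 -m pendant '1 0 0 1 0;1 0 0 1 0;1 0 0 0 0;1 0 0 0 0'; python3 -m pendant '1 0 0 1 0;1 0 0 0 0;1 0 0 0 0'; python3 -m pendant '1 0 0 1 0;1 0 0 0 0;1 0 0 0 0';python3 -m pendant '1 0 0 1 0;1 0 0 0 0;1 0 0 0 0' | grep -E "ee_pos|ft"
```

```text
t: 7.13
ee_pos: [0.4812, 0.338, 0.1132]
eef_rot: [1.0, -0.0, -0.0, 0.0]
ft_force: [0.7, 0.8, -1.4]
gripper_width: 0.386
gripper_force: 39.9
t: 7.38
ee_pos: [0.4812, 0.338, 0.1122]
eef_rot: [1.0, -0.0, -0.0, 0.0]
ft_force: [0.1, 0.3, -1.4]
gripper_width: 0.383
gripper_force: 39.9
t: 7.63
ee_pos: [0.4814, 0.3381, 0.1115]
eef_rot: [1.0, -0.0, 0.0, -0.0]
ft_force: [0.1, 0.2, 2.1]
gripper_width: 0.386
gripper_force: 40.1
ee_pos: [0.4817, 0.3383, 0.1114]
ft_force: [-1.6, -0.5, 10.3]
```

Contact came at TCP z 0.1115, so the grip sits 101.5 mm above the bottle's base. I release, rise and go to the flask.

```bash
python3 -m pendant '1 0 0 -1.5 0;0.5 0 0 0 0;0.3 0 0 0 0;0 0 0 0 0;0 0 0 0 0;0 0 0 0 0;0 0 0 0 0'; python3 -m pendant '0 0 0 -10 0;0 0 0 -30 0;0 0 0 -35 0;0 0 0 -35 0;0 0 0 -35 0;0 0 0 -35 0;0 0 0 -10 0;0 0 0 0 0';python3 - <<'E'
from m import *
snap("wrist","w3");P=cloud("wrist",np.load("pics/w3.npy")); 
q=near(P,(.482,.338),.04,.121,.13); print(q.shape, (q.min(0)+q.max(0))/2)
for n in("scene","side"):
    im,d=snap(n,n+"3");P=cloud(n,d); q=near(P,(.482,.338),.05,.1,.12); print(n,len(q),circ(q,.017,q[:,:2].mean(0)),q[:,2].max())
    x,y,z=P[...,0],P[...,1],P[...,2]
    m=(abs(z-.048)<.003)&(x<.66)&(x>.5)&(y>.03)&(y<.17); hsv=cv2.cvtColor(im,cv2.COLOR_RGB2HSV); m&=(hsv[...,2]>100)&(hsv[...,1]<70)
    q=P[m]; r=cv2.minAreaRect((q[:,:2]*1000).astype(np.float32)); print("plate",len(q),r, cv2.minEnclosingCircle((q[:,:2]*1000).astype(np.float32)))
E
```

```text
t: 8.47
ee_pos: [0.4812, 0.338, 0.1117]
eef_rot: [1.0, -0.0, -0.0, 0.0]
ft_force: [0.6, -0.2, 0.3]
gripper_width: 1.001
gripper_force: 0.0
t: 9.13
ee_pos: [0.482, 0.3385, 0.3057]
eef_rot: [1.0, -0.0, 0.003, -0.002]
ft_force: [-0.0, 0.3, -1.5]
gripper_width: 0.998
gripper_force: 0.0
(741, 3) [0.48041299 0.33873239 0.12235785]
scene 114 [0.47953508 0.33921504] 0.11985936594793983
plate 1136 ((591.7567138671875, 98.85244750976562), (106.51708221435547, 110.529541015625), 43.53127670288086) ((583.0531005859375, 96.03887939453125), 62.26431655883789)
side 164 [0.48015638 0.33860858] 0.11999178064533304
plate 1124 ((569.157958984375, 102.48746490478516), (110.12261199951172, 150.02713012695312), 83.5969467163086) ((569.0437622070312, 118.73487091064453), 82.80874633789062)
```

```bash
python3 -m pendant '0 -1 15 0 0;0 -2 30 0 0;0 -2 35 0 0;0 -2 35 0 0;0 -2 35 0 0;0 -2 35 0 0;0 -2 35 0 0;0 -2 35 0 0;0 -2 35 0 0;0 -2 35 0 0' | grep ee_; python3 -m pendant '0 -3 35 0 0;0 -3 35 0 0;0 -3 35 0 0;0 -3 35 0 0;0 -3 35 0 0;0 -3 35 0 0;0 -3 35 0 0;0 -3 35 0 0;0 -3 35 0 0;0 -3 35 0 0' | grep ee_;  python3 -m pendant '0 0 15 0 0;0 0 7 0 0;0 0 0 0 0;0 0 0 0 0'; python3 - <<'E'
from m import *
im,d=snap("wrist","w4");P=cloud("wrist",d); print(env.sense()["ee_pos"])
q=near(P,(.435,-.36),.04,.161,.17); print(len(q),(q.min(0)+q.max(0))/2,np.ptp(q,0))
q=near(P,(.435,-.36),.04,.12,.148); print(len(q),circ(q,.014,q[:,:2].mean(0)))
hsv=cv2.cvtColor(im,cv2.COLOR_RGB2HSV); x,y,z=P[...,0],P[...,1],P[...,2]
m=(z>.03)&(z<.056)&(x>.25)&(x<.55)&(y<-.25)&(y>-.5); r=cv2.minAreaRect((P[m][:,:2]*1000).astype(np.float32));print("bal",r)
m&=(abs(z-.05)<.003)&(hsv[...,1]<90)&(x>.36);q=P[m];r=cv2.minAreaRect((q[:,:2]*1000).astype(np.float32));print("pan",len(q),r)
E
```

```text
ee_pos: [0.4612, 0.0114, 0.3004]
ee_pos: [0.4313, -0.3384, 0.3001]
t: 11.28
ee_pos: [0.4322, -0.3579, 0.3011]
eef_rot: [1.0, 0.0, -0.0, -0.001]
ft_force: [-0.0, 1.1, 0.4]
gripper_width: 1.002
gripper_force: 0.0
[ 0.43235224 -0.35764753  0.30142736]
881 [ 0.43726807 -0.35943932  0.163767  ] [0.02374886 0.02462022 0.00551279]
230 [ 0.43662013 -0.3593015 ]
bal ((409.5317687988281, -353.835693359375), (130.29541015625, 183.13673400878906), 86.32186889648438)
pan 5851 ((436.185302734375, -355.58038330078125), (110.97748565673828, 110.63363647460938), 42.768009185791016)
```

View pics/w4.png

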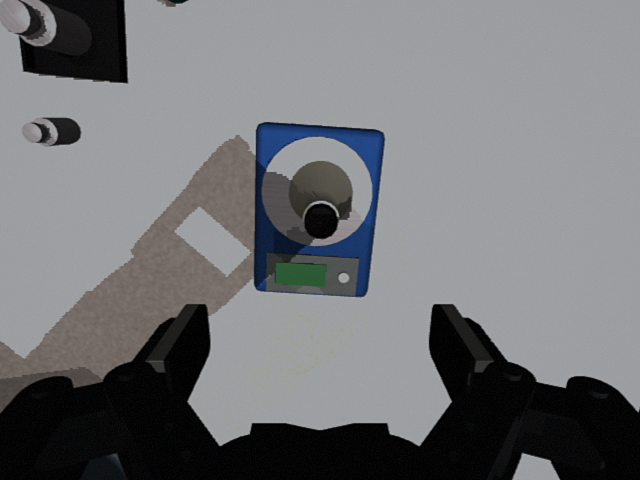

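The wrist view shows the pan (317,190), with the flask's stopper at (321,221) close above it. I descend and grip.

```bash
python3 -m pendant '0 4 2 30 0;0 0 0 30 0;0 0 0 30 0;0 0 0 30 0;0 0 0 25 0;0 0 0 15 0;0 0 0 5.5 0;0 0 0 0 0;0 0 0 0 0' 40; python3 -m pendant '1 0 0 0 0;1 0 0 0 0;1 0 0 0 0;1 0 0 0 0;1 0 0 0 0;1 0 0 0 0;1 0 0 0 0;1 0 0 0 0;1 0 0 0 0;1 0 0 0 0'; python3 -m pendant '1 0 0 -4 0;1 0 0 -8 0;1 0 0 -15 0;1 0 0 -25 0;1 0 0 -30 0;1 0 0 -30 0;1 0 0 -20 0;1 0 0 -8 0;1 0 0 0 0'
```

```text
t: 12.08
ee_pos: [0.4367, -0.3606, 0.1373]
eef_rot: [1.0, 0.0, 0.0, 0.0]
ft_force: [-0.0, -0.4, 0.1]
gripper_width: 1.002
gripper_force: 0.0
t: 12.92
ee_pos: [0.4363, -0.3611, 0.1365]
eef_rot: [1.0, -0.0, 0.0, 0.0]
ft_force: [-0.6, -0.1, 3.7]
gripper_width: 0.306
gripper_force: 40.7
t: 13.67
ee_pos: [0.4365, -0.3614, 0.2781]
eef_rot: [1.0, -0.0, 0.001, 0.001]
ft_force: [-0.1, -0.0, -0.1]
gripper_width: 0.305
gripper_force: 40.5
```

```bash
python3 -m pendant '1 3 -10 0 0;1 7 -20 0 0;1 11 -32 0 0;1 11 -32 0 0;1 11 -32 0 0;1 11 -32 0 0;1 11 -32 0 0;1 11 -32 0 0;1 11 -32 0 0;1 11 -32 0 0' | grep -E "ee_|grip"; python3 -m pendant '1 11 -32 0 0;1 11 -32 0 0;1 11 -32 0 0;1 11 -32 0 0;1 8 -25 0 0;1 4 -14 0 0;1 1.5 -7 0 0;1 0 0 0 0;1 0 0 0 0;1 0 0 0 0'; python3 - <<'E'
from m import *
print(env.sense()["ee_pos"])
for n in("scene","side"):
    im,d=snap(n,n+"5");P=cloud(n,d); hsv=cv2.cvtColor(im,cv2.COLOR_RGB2HSV); x,y,z=P[...,0],P[...,1],P[...,2]
    q=near(P,(.592,.099),.045,.13,.25); print(n,len(q),np.percentile(q[:,2],[0,1]))
    zb=np.percentile(q[:,2],1)
    for a,b,r in[(.006,.014,.0295),(.02,.03,.0255),(.062,.067,.014)]:
        s=q[(q[:,2]>.192+a)&(q[:,2]<.192+b)]; print(a,len(s),circ(s,r,s[:,:2].mean(0)))
E
```

```text
ee_pos: [0.5336, -0.0725, 0.2743]
gripper_width: 0.307
gripper_force: 40.5
t: 15.33
ee_pos: [0.5914, 0.0977, 0.2761]
eef_rot: [1.0, -0.001, -0.0, 0.0]
ft_force: [-1.0, -0.1, -0.1]
gripper_width: 0.301
gripper_force: 40.5
[0.59141336 0.0977356  0.27606218]
scene 925 [0.18881072 0.19028701]
0.006 152 [0.59022322 0.09779908]
0.02 168 [0.58953742 0.09840304]<stdin>:8: RuntimeWarning: Mean of empty slice.
  ret = um.true_divide(
Traceback (most recent call last):
  File "m.py", line 4, in circ
    return least_squares(lambda c:np.hypot(q[:,0]-c[0],q[:,1]-c[1])-r,x0,loss="soft_l1",f_scale=.001).x
           ~~~~~~~~~~~~~^^^^^^^^^^^^^^^^^^^^^^^^^^^^^^^^^^^^^^^^^^^^^^^^^^^^^^^^^^^^^^^^^^^^^^^^^^^^^
ValueError: Initial guess is outside of provided bounds
```

View pics/scene5.png

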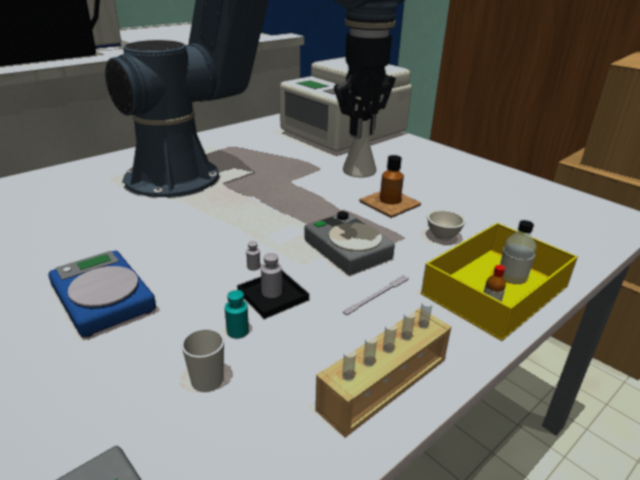

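The flask hangs upright at (360,155), and the pan is empty at (103,287). Its base z of 0.189 matches the grip height. I lower it onto the plate.

```bash
python3 -m pendant '1 0.5 -0.5 10 0;1 0 0 25 0;1 0 0 28 0;1 0 0 28 0;1 0 0 22 0;1 0 0 14 0;1 0 0 7 0;1 0 0 3 0;1 0 0 0 0;1 0 0 0 0'; python3 -m pendant '1 0 0 1 0;1 0 0 1 0;1 0 0 0 0;1 0 0 0 0' | grep -E "ee_|ft"; python3 -m pendant '1 0 0 1 0;1 0 0 0 0;1 0 0 0 0' | grep -E "ee_|ft"
```

```text
t: 16.22
ee_pos: [0.5927, 0.0993, 0.1401]
eef_rot: [1.0, -0.0, 0.001, -0.0]
ft_force: [0.5, -0.6, -0.4]
gripper_width: 0.306
gripper_force: 40.5
ee_pos: [0.5923, 0.0995, 0.1376]
ft_force: [-0.3, -0.4, -0.9]
ee_pos: [0.5922, 0.0995, 0.1363]
ft_force: [-0.7, 0.0, -0.4]
```

```bash
python3 -m pendant '1 0 0 1 0;1 0 0 0 0;1 0 0 0 0' | grep -E "ee_|ft"; python3 -m pendant '1 0 0 1 0;1 0 0 0 0;1 0 0 0 0' | grep -E "ee_|ft"
```

```text
ee_pos: [0.5922, 0.0995, 0.1352]
ft_force: [-0.1, -0.0, -1.3]
ee_pos: [0.5924, 0.0995, 0.1346]
ft_force: [-0.7, 1.3, 2.7]
```

```bash
python3 -m pendant '1 0 0 -0.3 0;0.5 0 0 0 0;0.3 0 0 0 0;0 0 0 0 0;0 0 0 0 0;0 0 0 0 0;0 0 0 0 0'|grep -E "ee_|width"; python3 -m pendant '0 0 0 -10 0;0 0 0 -30 0;0 0 0 -35 0;0 0 0 -35 0;0 0 0 -35 0;0 0 0 -20 0;0 0 0 0 0;0 0 0 0 0'|grep -E "ee_|ft"; python3 - <<'E'
from m import *
im,d=snap("wrist","w6");P=cloud("wrist",d); s=env.sense()["ee_pos"]; print(s)
q=near(P,(.592,.099),.03,.158,.168); print("stopper",len(q),(q.min(0)+q.max(0))/2,np.ptp(q,0))
hsv=cv2.cvtColor(im,cv2.COLOR_RGB2HSV); x,y,z=P[...,0],P[...,1],P[...,2]
m=(z>.035)&(z<.056)&(x>.42)&(x<.7)&(y>.0)&(y<.2);r=cv2.minAreaRect((P[m][:,:2]*1000).astype(np.float32));print("stirrer",r)
m=(abs(z-.048)<.003)&(hsv[...,2]>110)&(hsv[...,1]<60)&(x<.7)&(x>.53)&(y>0.02)&(y<.18);r=cv2.minAreaRect((P[m][:,:2]*1000).astype(np.float32));print("plate",r)
m=(x>.52)&(x<.68)&(y>-.19)&(y<-.03)&(z>.008)&(z<.0185)&(hsv[...,2]<60);r=cv2.minAreaRect((P[m][:,:2]*1000).astype(np.float32));print("tray",r)
q=near(P,(.587,-.112),.03,.077,.09); print("head",len(q),(q.min(0)+q.max(0))/2,np.ptp(q,0))
q=near(P,(.587,-.112),.03,.02,.055); print("body",len(q),circ(q,.019,[.587,-.112]))
for n in("scene","side"):
    im,d=snap(n,n+"6");P=cloud(n,d); q=near(P,(.592,.099),.03,.115,.145); print(n,circ(q,.014,q[:,:2].mean(0)))
    q=near(P,(.592,.099),.045,.055,.065); print(n,circ(q,.0295,q[:,:2].mean(0)))
E
```

```text
ee_pos: [0.5922, 0.0995, 0.1346]
gripper_width: 1.006
ee_pos: [0.5924, 0.0995, 0.3011]
ft_force: [-0.3, -0.3, -0.3]
[0.59193194 0.09945011 0.29953425]
stopper 848 [0.59206137 0.10007014 0.1603008 ] [0.02399477 0.02415699 0.00458477]
stirrer ((569.1382446289062, 102.73165130615234), (117.6826171875, 163.58541870117188), 82.50511169433594)
plate ((592.8092651367188, 98.96495819091797), (107.0243911743164, 102.31483459472656), 65.7906723022461)
tray ((594.5713500976562, -114.73297119140625), (97.03974151611328, 95.5992202758789), 84.14253997802734)
head 597 [ 0.58689083 -0.11122831  0.08049101] [0.02521172 0.02539981 0.00691454]
body 620 [ 0.58621667 -0.11186611]
scene [0.59094242 0.10003275]
scene [0.59102128 0.09946276]
side [0.59131479 0.09962676]
side [0.59098651 0.10033925]
```

View pics/w6.png

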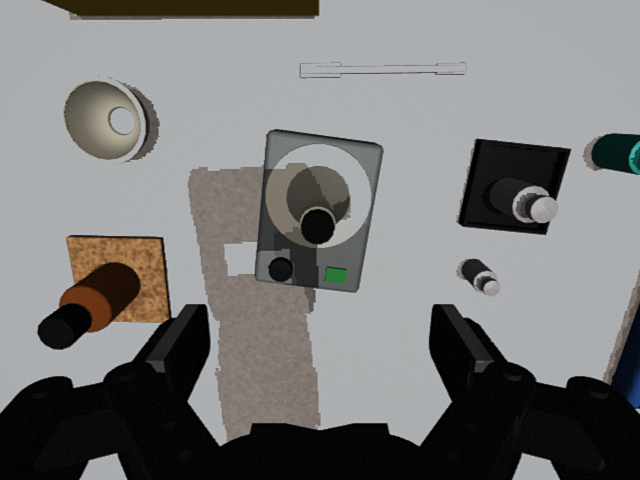

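The flask stands centred on the plate (317,195), and the bottle stands upright on the mat. Next is the weight in the tray (540,208).

```bash
python3 -m pendant '0 -1 10 0 0;0 -1 30 0 0;0 -1 33 0 0;0 -1 33 0 0;0 -1 33 0 0;0 0 33 0 0;0 0 27 0 0;0 0 11 0 0;0 0 0 0 0;0 0 0 0 0' | grep ee_; python3 -m pendant '0 0 0 15 0;0 0 0 30 0;0 0 0 30 0;0 0 0 30 0;0 0 0 30 0;0 0 0 25 0;0 0 0 10 0;0 0 0 0 0;0 0 0 0 0;0 0 0 0 0' | grep ee_; python3 - <<'E'
from m import *
print(env.sense()["ee_pos"], env.tcp_to_tips)
for n in("scene","side"):
    im,d=snap(n,n+"7");P=cloud(n,d); q=near(P,(.587,-.112),.04,.02,.056); print(n,circ(q,.019,q[:,:2].mean(0)))
E
```

```text
ee_pos: [0.5869, -0.1106, 0.299]
ee_pos: [0.5881, -0.1103, 0.1314]
[ 0.58812945 -0.11030425  0.13135186] 0.017
scene [ 0.58542065 -0.11148641]
side [ 0.5865665  -0.11204078]
```

```bash
python3 -m pendant '0 -1 1.5 20 0;0 0 0 25 0;0 0 0 22 0;0 0 0 14 0;0 0 0 6 0;0 0 0 2 0;0 0 0 0 0;0 0 0 0 0' 60; python3 -m pendant '1 0 0 0 0;1 0 0 0 0;1 0 0 0 0;1 0 0 0 0;1 0 0 0 0;1 0 0 0 0;1 0 0 0 0;1 0 0 0 0;1 0 0 0 0;1 0 0 0 0'; python3 -m pendant '1 0 0 -3 0;1 0 0 -7 0;1 0 0 -15 0;1 0 0 -25 0;1 0 0 -30 0;1 0 0 -25 0;1 0 0 -12 0;1 0 0 -5 0;1 0 0 0 0;1 0 0 0 0'
```

```text
t: 21.13
ee_pos: [0.5869, -0.1122, 0.0419]
eef_rot: [1.0, -0.0, 0.001, 0.0]
ft_force: [0.7, -0.6, 0.5]
gripper_width: 1.004
gripper_force: 0.0
t: 21.97
ee_pos: [0.5864, -0.112, 0.0412]
eef_rot: [1.0, -0.0, 0.0, 0.0]
ft_force: [-1.6, 0.4, 6.6]
gripper_width: 0.429
gripper_force: 59.8
t: 22.8
ee_pos: [0.5855, -0.1119, 0.1613]
eef_rot: [1.0, -0.0, -0.001, -0.0]
ft_force: [0.3, 0.4, -4.5]
gripper_width: 0.429
gripper_force: 60.9
```

```bash
python3 -m pendant '1 -6 10 0 0;1 -12 20 0 0;1 -17 28 0 0;1 -20 32 0 0;1 -20 32 0 0;1 -20 32 0 0;1 -20 32 0 0;1 -17 28 0 0;1 -11 19 0 0;1 -5 8 0 0' | grep -E "ee_"; python3 -m pendant '1 -1.5 3 0 0;1 0 0 0 0;1 0 0 0 0;1 0 0 0 0' | grep -E "ee_|wid"; python3 - <<'E'
from m import *
print(env.sense()["ee_pos"])
for n in("scene","side"):
    im,d=snap(n,n+"8");P=cloud(n,d); q=near(P,(.436,-.356),.035,.118,.14); print(n,len(q),circ(q,.019,q[:,:2].mean(0)),np.percentile(q[:,2],1))
    hsv=cv2.cvtColor(im,cv2.COLOR_RGB2HSV);x,y,z=P[...,0],P[...,1],P[...,2]
    m=(abs(z-.05)<.003)&(x>.365)&(x<.51)&(y>-.43)&(y<-.28)&(hsv[...,1]<80);q=P[m];print("pan",len(q),cv2.minAreaRect((q[:,:2]*1000).astype(np.float32)))
E
```

```text
ee_pos: [0.4357, -0.3554, 0.1612]
ee_pos: [0.4372, -0.355, 0.1623]
gripper_width: 0.426
[ 0.43717604 -0.35498296  0.16231162]
scene 201 [ 0.43601141 -0.35571308] 0.12528332233191863
pan 2069 ((435.13043212890625, -356.3158264160156), (112.39385223388672, 111.4306640625), 37.87751770019531)
side 56 [ 0.4368161  -0.35705637] 0.12638736778715876
pan 473 ((435.08721923828125, -352.8296203613281), (109.99295043945312, 109.7321548461914), 12.983413696289062)
```

Within about 1 mm of the pan's centre, so I lower it.

```bash
python3 -m pendant '1 -0.5 0 10 0;1 0 0 20 0;1 0 0 20 0;1 0 0 12 0;1 0 0 6 0;1 0 0 3 0;1 0 0 1 0;1 0 0 0 0;1 0 0 0 0' | grep -E "ee_|ft"; python3 -m pendant '1 0 0 1 0;1 0 0 0 0;1 0 0 0 0' | grep -E "ee_|ft";python3 -m pendant '1 0 0 1 0;1 0 0 0 0;1 0 0 0 0' | grep -E "ee_|ft"
```

```text
ee_pos: [0.4366, -0.3563, 0.0914]
ft_force: [-0.4, -0.6, -4.9]
ee_pos: [0.4363, -0.3561, 0.0899]
ft_force: [0.3, 0.9, -3.9]
ee_pos: [0.4361, -0.356, 0.0886]
ft_force: [0.1, 0.7, -5.1]
```

```bash
python3 -m pendant '1 0 0 1 0;1 0 0 0 0;1 0 0 0 0' | grep -E "ee_|ft"; python3 -m pendant '1 0 0 0.7 0;1 0 0 0 0;1 0 0 0 0' | grep -E "ee_|ft"
```

```text
ee_pos: [0.4361, -0.356, 0.0875]
ft_force: [-0.4, -0.9, -5.5]
ee_pos: [0.4362, -0.3561, 0.0873]
ft_force: [-2.1, 1.9, 2.9]
```

```bash
python3 -m pendant '1 0 0 -0.3 0;0.5 0 0 0 0;0.3 0 0 0 0;0 0 0 0 0;0 0 0 0 0;0 0 0 0 0;0 0 0 0 0'|grep -E "ee_|width"; python3 -m pendant '0 0 0 -10 0;0 0 0 -30 0;0 0 0 -35 0;0 0 0 -35 0;0 0 0 -35 0;0 0 0 -35 0;0 0 0 -25 0;0 0 0 -8 0;0 0 0 0 0;0 0 0 0 0'|grep -E "ee_|ft"; python3 - <<'E'
from m import *
print(env.sense()["ee_pos"])
im,d=snap("wrist","w9");P=cloud("wrist",d)
q=near(P,(.436,-.356),.03,.122,.135); print("head",len(q),(q.min(0)+q.max(0))/2,np.ptp(q,0))
q=near(P,(.436,-.356),.03,.06,.1); print("body",len(q),circ(q,.019,[.436,-.356]))
hsv=cv2.cvtColor(im,cv2.COLOR_RGB2HSV); x,y,z=P[...,0],P[...,1],P[...,2]
m=(abs(z-.05)<.003)&(x>.365)&(x<.51)&(y>-.43)&(y<-.28)&(hsv[...,1]<80);q=P[m];print("pan",len(q),cv2.minAreaRect((q[:,:2]*1000).astype(np.float32)))
E
python3 -m pendant '0 1 -15 0 0;0 2 -30 0 0;0 2 -35 0 0;0 2 -35 0 0;0 2 -35 0 0;0 2 -35 0 0;0 2 -35 0 0;0 2 -35 0 0;0 2 -35 0 0;0 2 -35 0 0' | grep ee_; python3 -m pendant '0 3 -35 0 0;0 3 -35 0 0;0 3 -35 0 0;0 3 -35 0 0;0 3 -35 0 0;0 3 -35 0 0;0 3 -35 0 0;0 3 -35 0 0;0 1 -35 0 0;0 0 -35 0 0' | grep ee_
```

```text
ee_pos: [0.4362, -0.3561, 0.0872]
gripper_width: 0.996
ee_pos: [0.4359, -0.3558, 0.2996]
ft_force: [0.2, -0.8, -0.5]
[ 0.43590018 -0.35576462  0.29959642]
head 775 [ 0.43737861 -0.3561538   0.12604452] [0.02477197 0.02516341 0.00798565]
body 267 [ 0.4364792  -0.35640453]
pan 7700 ((435.1836853027344, -354.9993591308594), (110.24195861816406, 110.63430786132812), 89.54945373535156)
ee_pos: [0.4541, -0.0287, 0.299]
ee_pos: [0.479, 0.3209, 0.2986]
```

```bash
python3 -m pendant '0 0 -12 0 0;0 0 -4 0 0;0 0 0 0 0;0 0 0 20 0;0 0 0 35 0;0 0 0 30 0;0 0 0 15 0;0 0 0 0 0;0 0 0 0 0;0 0 0 0 0' | grep ee_; python3 - <<'E'
from m import *
for i in range(2): print(env.sense()["ee_pos"])
for n in("scene","side"):
    im,d=snap(n,n+"10");P=cloud(n,d); q=near(P,(.482,.338),.05,.1,.118); print(n,len(q),circ(q,.017,q[:,:2].mean(0)))
E
```

```text
ee_pos: [0.4809, 0.3345, 0.2017]
[0.48091828 0.33451444 0.20167384]
[0.48091828 0.33451444 0.20167384]
scene 102 [0.48003492 0.33926912]
side 141 [0.47999356 0.3386646 ]
```

Down 88.5 mm with a y shift of +4.5 mm, then grip.

```bash
python3 -m pendant '0 0 -4.5 5 0;0 0 0 25 0;0 0 0 25 0;0 0 0 20 0;0 0 0 10 0;0 0 0 3.5 0;0 0 0 0 0;0 0 0 0 0' 40|grep -E "ee_|ft"; python3 -m pendant '1 0 0 0 0;1 0 0 0 0;1 0 0 0 0;1 0 0 0 0;1 0 0 0 0;1 0 0 0 0;1 0 0 0 0;1 0 0 0 0;1 0 0 0 0;1 0 0 0 0'; python3 -m pendant '1 0 0 -4 0;1 0 0 -8 0;1 0 0 -15 0;1 0 0 -25 0;1 0 0 -35 0;1 0 0 -35 0;1 0 0 -30 0;1 0 0 -18 0;1 0 0 0 0;1 0 0 0 0'
```

```text
ee_pos: [0.4808, 0.3399, 0.1128]
ft_force: [-0.7, -0.2, -0.3]
t: 31.38
ee_pos: [0.4805, 0.3397, 0.1122]
eef_rot: [1.0, -0.0, 0.0, -0.0]
ft_force: [-1.3, 0.8, 6.4]
gripper_width: 0.384
gripper_force: 39.5
t: 32.22
ee_pos: [0.4802, 0.3395, 0.2824]
eef_rot: [1.0, -0.0, 0.001, -0.0]
ft_force: [-0.1, 0.2, -2.0]
gripper_width: 0.388
gripper_force: 40.1
```

```bash
python3 -m pendant '1 2 9 -10 0;1 5 20 -10 0;1 8 32 0 0;1 8 32 0 0;1 8 32 0 0;1 8 32 0 0;1 8 32 0 0;1 8 32 0 0;1 8 32 0 0;1 8 32 0 0' | grep -E "ee_"; python3 -m pendant '1 8 32 0 0;1 8 32 0 0;1 8 32 0 0;1 8 32 0 0;1 6 23 0 0;1 3 12 0 0;1 2 6.5 0 0;1 0 0 0 0;1 0 0 0 0;1 0 0 0 0' | grep -E "ee_|ft|wid"; python3 -m pendant '1 0 0 20 0;1 0 0 30 0;1 0 0 30 0;1 0 0 30 0;1 0 0 20 0;1 0 0 0 0;1 0 0 0 0' | grep -E "ee_"; python3 - <<'E'
from m import *
print(env.sense()["ee_pos"])
for n in("scene","side"):
    im,d=snap(n,n+"11");P=cloud(n,d); hsv=cv2.cvtColor(im,cv2.COLOR_RGB2HSV);x,y,z=P[...,0],P[...,1],P[...,2]
    m=(hsv[...,0]<20)&(hsv[...,1]>120)&(abs(x-.594)<.045)&(abs(y+.115)<.045)&(z>.06)&(z<.15);q=P[m]
    zb=np.percentile(q[:,2],1); q=q[q[:,2]<zb+.055]; print(n,len(q),zb,circ(q,.027,q[:,:2].mean(0)))
    m=(x>.52)&(x<.68)&(y>-.19)&(y<-.03)&(z>.011)&(z<.0185)&(hsv[...,2]<60);print("tray",cv2.minAreaRect((P[m][:,:2]*1000).astype(np.float32)))
E
```

```text
ee_pos: [0.5508, 0.0522, 0.3009]
ee_pos: [0.594, -0.1139, 0.3016]
ft_force: [-0.2, 0.7, -1.6]
gripper_width: 0.384
ee_pos: [0.594, -0.1141, 0.1717]
[ 0.59402889 -0.11409895  0.17173058]
scene 778 0.07242360149650166 [ 0.59305926 -0.11460623]
tray ((593.9669799804688, -115.8826904296875), (97.73974609375, 100.36845397949219), 85.02860260009766)
side 351 0.0767934315138164 [ 0.59495641 -0.11587762]
tray ((593.0138549804688, -113.55667114257812), (101.00432586669922, 93.84175109863281), 84.5749282836914)
```

View pics/side11.png

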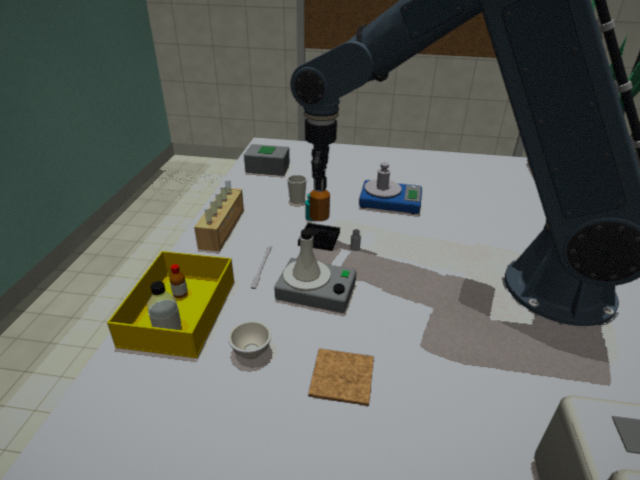

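The bottle hangs upright over the empty tray (318,205 to 318,237). The flask and weight stand on their places and the bystanders look undisturbed. I lower it.

```bash
python3 -m pendant '1 0 0.5 10 0;1 0 0 17 0;1 0 0 17 0;1 0 0 10 0;1 0 0 5 0;1 0 0 2 0;1 0 0 0 0;1 0 0 0 0' | grep -E "ee_|ft"; python3 -m pendant '1 0 0 1 0;1 0 0 1 0;1 0 0 0 0;1 0 0 0 0' | grep -E "ee_|ft";python3 -m pendant '1 0 0 1 0;1 0 0 0 0;1 0 0 0 0' | grep -E "ee_|ft"
```

```text
ee_pos: [0.5946, -0.1157, 0.1115]
ft_force: [0.2, -0.5, -1.7]
ee_pos: [0.5943, -0.1155, 0.1089]
ft_force: [0.2, -0.3, -1.8]
ee_pos: [0.5942, -0.1155, 0.1076]
ft_force: [0.6, -0.1, -1.8]
```

```bash
python3 -m pendant '1 0 0 1 0;1 0 0 0 0;1 0 0 0 0' | grep -E "ee_|ft"; python3 -m pendant '1 0 0 0.7 0;1 0 0 0 0;1 0 0 0 0' | grep -E "ee_|ft"
```

```text
ee_pos: [0.5942, -0.1155, 0.1066]
ft_force: [0.2, -0.4, -1.3]
ee_pos: [0.5944, -0.1156, 0.1063]
ft_force: [-0.6, -0.0, 2.2]
```

```bash
python3 -m pendant '1 0 0 -0.3 0;0.5 0 0 0 0;0.3 0 0 0 0;0 0 0 0 0;0 0 0 0 0;0 0 0 0 0;0 0 0 0 0'|grep -E "ee_|width"; python3 -m pendant '0 0 0 -10 0;0 0 0 -30 0;0 0 0 -35 0;0 0 0 -35 0;0 0 0 -35 0;0 0 0 -35 0;0 0 0 -15 0;0 0 0 0 0;0 0 0 0 0'|grep -E "ee_|ft"; python3 - <<'E'
from m import *
im,d=snap("wrist","w12");P=cloud("wrist",d);x,y,z=P[...,0],P[...,1],P[...,2]
q=near(P,(.594,-.115),.03,.112,.125); print("cap",len(q),(q.min(0)+q.max(0))/2,np.ptp(q,0))
m=(x>.52)&(x<.68)&(y>-.19)&(y<-.03)&(z>.008)&(z<.0185)&(im.max(2)<60);print("tray",cv2.minAreaRect((P[m][:,:2]*1000).astype(np.float32)))
for n in("scene","side"):
    im,d=snap(n,n+"12");P=cloud(n,d)
    for nm,c,z0,z1,r in[("bottle",(.594,-.115),.09,.11,.017),("flask",(.592,.099),.115,.145,.014),("weight",(.436,-.356),.06,.1,.019)]:
        q=near(P,c,.03,z0,z1); print(n,nm,circ(q,r,q[:,:2].mean(0)).round(4))
    P0=np.load(f"pics/{n}P.npy")
    for nm,c in[("beaker",(.695,-.315)),("mortar",(.666,.304))]:
        print(nm,[near(p,c,.05,.008,.09).mean(0).round(4) for p in(P0,P)])
E
```

```text
ee_pos: [0.5942, -0.1155, 0.1063]
gripper_width: 1.0
ee_pos: [0.5942, -0.1155, 0.3022]
ft_force: [0.7, -1.1, -0.4]
cap 1213 [ 0.59443309 -0.11535278  0.1154678 ] [0.03333253 0.03309956 0.00689782]
tray ((594.4144897460938, -114.20088958740234), (94.97235870361328, 96.2376937866211), 84.16511535644531)
scene bottle [ 0.5931 -0.1158]
scene flask [0.5907 0.0998]
scene weight [ 0.4353 -0.357 ]
beaker [array([ 0.6981, -0.3169,  0.0504]), array([ 0.6982, -0.3168,  0.0503])]
mortar [array([0.6653, 0.3058, 0.0353]), array([0.6653, 0.306 , 0.0353])]
side bottle [ 0.5942 -0.1163]
side flask [0.5914 0.0995]
side weight [ 0.4368 -0.3577]
beaker [array([ 0.6929, -0.3051,  0.0499]), array([ 0.6929, -0.305 ,  0.0501])]
mortar [array([0.6673, 0.3008, 0.0337]), array([0.6673, 0.3008, 0.0337])]
```

View pics/scene12.png

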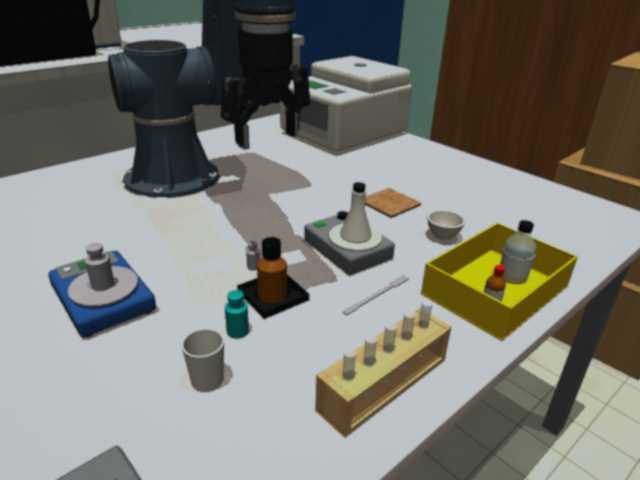

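All three stand upright and centred: weight on the pan (98,275), flask on the plate (357,220) and bottle in the tray (271,280). The beaker and mortar measure the same as before, the spatula looks unmoved, and the gripper is clear.

```bash
python3 -c "
from bench import env
print(env.hand_in())"
```

```text
the job is handed in; nothing more can be done
None
```

The job is handed in: the weight is on the balance pan, the flask on the stirrer plate and the bottle in the drip tray, each upright, released and within about 2 mm of centre, with the beaker, mortar and spatula undisturbed.

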